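# Release and slide off a filter cover

## Robot

A 6-joint arm with a two-finger parallel gripper is mounted at the origin on a cart in front of the work surface, level with it; the furniture and walls round the work are solid. World frame = base frame: x ahead of the robot, y to its left, z up, the work surface at z = 0. Lengths are in mm, angles in degrees, forces in N, time in s.
With the tool pointing down it reaches from about 300 to 850 mm from the base axis. Payload 4.2 kg.
Tool frame: the origin (TCP) lies between the finger pads; the fingertips stand ahead of it and the grasp point (between the pads) lies 8 mm behind it (env.tip_reach is the x of the fingertips in the tool frame, in mm); x points along the fingers, y is the direction in which the jaws open and shut, and the axes are right-handed (so a half turn about x gives the same grasp; the last joint's range is limited). The gripper opens to 91 mm and grips with 3 to 60 N. Pads are 32 mm wide; open, the fingers measure 118 mm over their backs; the gripper's body (76 mm by 178 mm) begins 60 mm behind the grasp point.
Start: joints at [-66.578, 18.312, 89.639, -0, 72.044, -1.146], TCP at [239.078, -522.957, 224.976] pointing down, gripper open.
Joint ranges: [-177.97, 177.97], [-48.28, 115.42], [12.27, 149.76], [-77.06, 257.06], [2.81, 150.46], [-146.56, 146.56]. Speed limits (degrees/s): [147.25, 147.25, 180, 180, 180, 180].

## Interface

Orientations are given as [roll, pitch, yaw] about the fixed x, y, z axes, in that order (R = Rz(yaw) Ry(pitch) Rx(roll)).
In Python, from workcell import env, cams gives the robot as it stands.
- The arm moves only by the tool arm_command, never from a script. Its argument "deltas" is a list of rows, each a list of 3 entries, a list of its own where there are three numbers: the opening, from 0 (shut) to 1 (fully open), then the shift along the world's x, y, z in mm, then the turn about the world's z in rad. A call has 1 to 20 rows; each row is the pose to reach, as a shift and turn from the pose commanded when the call began; what a row does not reach only later rows make up. A row lasts 1/10 s, in which the tool goes at most 50 mm and 8.59 degrees, less where a joint would pass 70% of its speed; a pose out of reach is approached as far as the arm can. A call with a gripper value outside its range is refused whole. The fingers move at their own pace and stop on an object; "grip_force" is the grip in N (left out, the last holds). Time passes only in rows, so rows that repeat a pose let the fingers close. It gives the time, the measured TCP pose, the force and the opening at its end, in the units of the state.
- env.state(): the state, without advancing time (a new reading comes with each control period).
- cams.grab_frame(name): name is "side" or "top"; returns a dict with "img" (384x512x3 uint8, red, green, blue), "K" (3x3 intrinsics, pixels), "rvec" (rotation vector, rad) and "tvec" (3), from world to camera coordinates, as OpenCV has them. Camera axes: x right, y down, z forward; pixel columns grow to the right and rows downward; lengths in mm; the calibration is good to about 2 mm. A picture is of the moment at which its call begins. There is no depth.
- env.job_done(): hands the job in, once; it reports no verdict.
Trained networks look in a picture, given as the dict that the camera call returned (one of the last four; its "shot" number tells which), for a name from the list of things; names that differ only in an ending like _2 or _b are one class to them, and where a whole thing is asked for, a point or a joint stands for the part that bears it (a point fixed in the world has none). Each returns a list of dicts, best first, with "conf" (0 to 1); they miss things now and then, are a little off and sometimes report something else, mostly with a low value. They report only what shows in the picture. A call takes as long as a camera call. They do not tell look-alikes from the thing itself.
- cams.silhouettes(picture, name): "region" (384x512 bool, what is visible of it) and "centre" ([column, row] in pixels, amid what is visible of it).
The state is a dict: "time_s": time; "qpos": joint angles; "qvel": joint speeds; "effort": joint torques, N m; "ee_pos": TCP position; "ee_rot": TCP orientation; "force": force on the tool from outside, world axes, zero at the start; "torque": the same for the moment, N m; "gripper_width": finger opening in mm.
Only numpy, scipy, OpenCV 4.12 (cv2) and the standard library are available. Lean on these libraries where they do the work, as an engineer would, in place of code of your own. Each camera call takes 0.05 s, during which the arm holds its last target.

## Task

Open the bench filter housing for a filter change: press the snap tab at its side down as far as it goes, where it stays, then push the released cover along its rails until it is completely off its seat and past the tab's catch, lying flat on the landing of the housing. Only press and push, never lift the cover, and leave the glass jar, the beaker and the tweezers where they are.

Things in the scene. Friction and masses are not known exactly. Their poses are not given: they have to be found in the camera images.
- filter_housing: Grey filter housing, fixed to the worktop, 106 mm across (x), 250 mm long (y = -58 to +192), with two metal hose ports to y = -80 (z below 27 mm). Origin: on the worktop under the centre of the cover's seat, z up. The cover slides off toward its +y. A filter element lies in the well under the cover.
- seat (a point): Centre of the cover's seat, 36 mm above the worktop, axes as the housing's. Seat from y = -50 to +50 mm. On both sides a rail (inner face x = +-46.5 mm) with an inward lip (inner edge x = +-40 mm, 44 to 48 mm above the worktop) holds the cover down. Low rear stop at y = -58 to -52 mm, top 41 mm above the worktop.
- landing (a point): Centre of the landing, 118 mm along +y from the seat's centre and flush with the seat (36 mm above the worktop), y = 50 to 186 mm of the housing. No lips here, only side kerbs (inner face x = +-46.5 mm) and an end stop at y = 186 mm, their tops 42 mm above the worktop.
- cover: White plastic sliding cover, loose, about 0.15 kg, slides easily. Flange 90 (x) by 100 (y) by 6 mm, raised middle 72 (x) by 88 mm (y), top 20 mm above the underside. Origin: centre of the underside; axes as the housing's. Starts on its seat (within 1 mm). Its origin is past 107.5 mm along the housing's y when it is off the seat and past the catch; the end stop halts it at 136 mm.
- push_face (a point): Centre of the rear face of the cover's raised middle, the upright face to push toward +y: 72 mm wide, at the cover's y = -44 mm, reaching from 6 to 20 mm above the cover's underside (42 to 56 mm above the worktop). Moves with the cover.
- tab_pad (a point): Centre of the top of the snap tab's ribbed black thumb pad, beside the housing on its -x side (housing x = -76, y = 54.5 mm, 40 mm above the worktop when up; moves with the tab). Pad 32 by 32 mm, 8 mm thick, free air under it, 7 mm gap to the housing's side, whose rail rises to 48 mm above the worktop.
- snap_tab (a joint): Downward travel of the snap tab, m. 0 = up (at most 1 mm down at the start): its 6 mm thick catch (housing y = 51.5 to 57.5 mm) stands 7 mm above the seat just ahead of the cover and blocks it. 0.009 = fully down on its stop, catch below the seat. It moves against about 3 N of friction and stays where it is left.
- jar: Empty clear glass jar, 56 mm across, 42 mm high, loose; stands on the worktop in front of the landing. Origin: centre of its underside. Leave alone.
- small_beaker: Small glass beaker, 45 mm across, 57 mm high, loose; stands on the worktop behind the landing. Origin: centre of its underside. Leave alone.
- bench_tweezers: Steel tweezers, 126 mm long (along its y), 18 mm wide, 10 mm high, loose; lying in front of the seat. Origin: centre of the underside. Leave alone.
Things that resemble listed ones, but are neither listed nor needed, are in the scene too. Of the things like the cover, leave any that is blue; of the rest the smaller one is meant.

How it is judged:
By the outcome, as a careful person would: the job done as asked, in the order asked, and still so for the second after the job is handed in, with the robot touching nothing.
It also fails if it takes over 35 s, if anything falls off the work surface, if the arm or the gripper's body presses on something with over 40 N, if the wrist force passes 120 N, or if a joint passes its speed limit or range.

## Working session

There is one attempt and no reset: what is moved stays moved. The work goes in short steps, Python scripts to look and compute and a tool call to move; the robot and the scene stay as the last step left them, time stands still between calls to the robot, and variables do not carry over. Pictures are saved under pics/ and viewed, and the job is handed in when it is done.

Besides the shell and the picture viewer there is one more tool, called after "Call:" as name(argument=value, ...) on one line, values as JSON. arm_command: Moves the arm, as the interface text tells. Its arguments: {"type":"object","properties":{"deltas":{"type":"array","items":{"type":"array"}},"grip_force":{"type":"number"}},"required":["deltas"]}

```bash
ls; mkdir -p pics; python3 - <<'E'
from workcell import env,cams
import cv2,pickle
print(env.state(), env.tip_reach)
for n in("top","side"):
    f=cams.grab_frame(n); pickle.dump(f,open(f"pics/{n}0.pkl","wb"))
    cv2.imwrite(f"pics/{n}0.png",cv2.resize(f["img"][:,:,::-1],(800,600),interpolation=cv2.INTER_CUBIC))
    print(n,f["K"],f["rvec"],f["tvec"])
    for o in("filter_housing","cover","snap_tab","jar","small_beaker","bench_tweezers"):
        for d in cams.silhouettes(f,o): print(n,o,d["conf"],d["centre"],d["region"].sum())
E
```

```text
pics
{'time_s': 0.0, 'qpos': array([-6.65759361e+01,  1.83519406e+01,  8.97064547e+01, -2.65801541e-04,
        7.20427967e+01, -1.14505840e+00]), 'qvel': array([ 0.00759954, -0.03699161,  0.0798033 , -0.07071719,  0.02315358,
        0.01050344]), 'effort': array([-7.08728385e-04, -4.12464881e+01, -2.31975156e+01,  7.25385128e-02,
        4.56118758e-02, -1.74516681e-04]), 'ee_pos': array([ 238.89566407, -522.49500302,  224.11692406]), 'ee_rot': array([-91.001973  ,  89.89880763, 113.56723145]), 'force': array([0.01511838, 0.48310296, 0.10541333]), 'torque': array([0.00825717, 0.01578232, 0.02405732]), 'gripper_width': 91.4528202313743} 11.0
top [[408.32586807   0.         257.65925146]
 [  0.         408.32586807 193.31297803]
 [  0.           0.           1.        ]] [ 2.1434769  -2.18059556  0.16113104] [ 28.05320808 584.24925301 893.01096785]
top filter_housing 0.63 [278.6, 214.0] 3970
top cover 0.82 [220.7, 129.1] 1476
top cover 0.81 [319.2, 212.0] 1595
top cover 0.74 [169.7, 231.0] 2991
top snap_tab 0.56 [298.4, 245.2] 225
top jar 0.81 [255.5, 259.3] 483
top small_beaker 0.8 [246.8, 172.1] 334
top bench_tweezers 0.58 [329.3, 249.9] 4
side [[357.17168493   0.         260.31035226]
 [  0.         357.17168493 192.84222956]
 [  0.           0.           1.        ]] [ 0.67987986 -2.45188859  1.31586304] [521.26446064 216.77553016 617.32730929]
side filter_housing 0.67 [292.4, 211.3] 2995
side cover 0.98 [309.9, 182.7] 791
side cover 0.78 [244.1, 285.8] 3688
side cover 0.6 [189.9, 217.9] 1080
side snap_tab 0.51 [311.3, 182.2] 792
side snap_tab 0.45 [330.1, 203.7] 175
side jar 0.98 [319.7, 236.8] 603
side small_beaker 0.7 [242.8, 206.8] 419
side small_beaker 0.69 [310.6, 182.6] 733
side bench_tweezers 0.52 [348.7, 190.1] 99
```

View pics/top0.png

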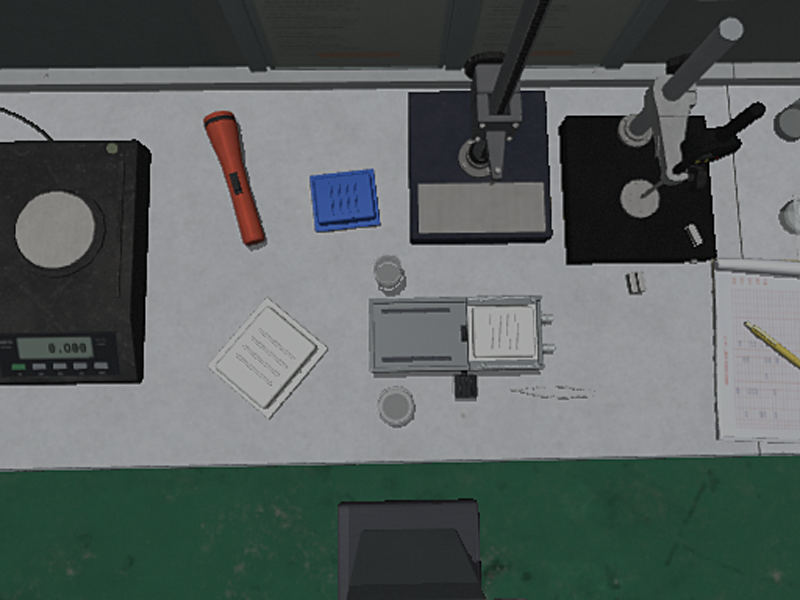

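View pics/side0.png

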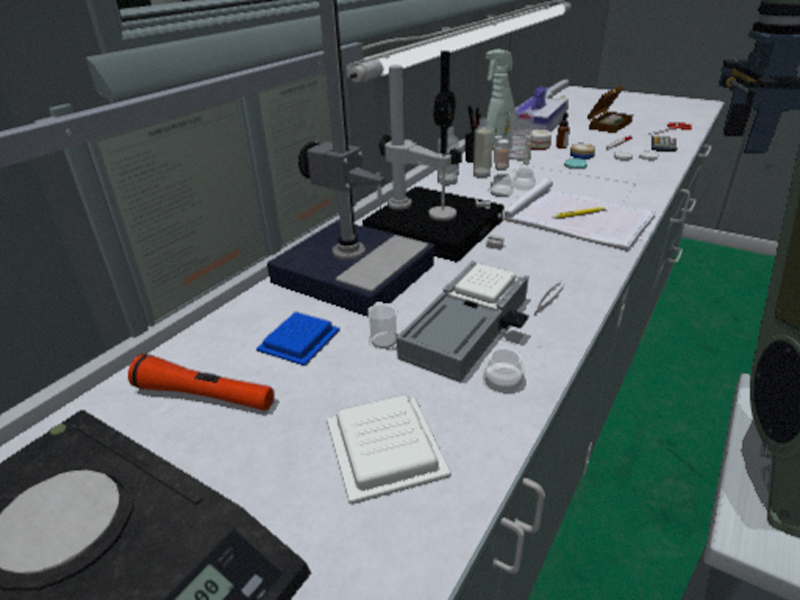

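Candidates for the cover, in raw top-view pixels, are the blue one (221,129), the large loose white one (170,231) and the white one in the housing (319,212). I choose the one in the housing: it isn't blue, and it's the smaller of the two white ones. Next I check it in a close crop.

```bash
cat > h.py <<'E'
import numpy as np,cv2,pickle
def proj(f,P): return cv2.projectPoints(np.asarray(P,float).reshape(-1,3),np.array(f["rvec"],float),np.array(f["tvec"],float),f["K"],None)[0].reshape(-1,2)
def ray(f,uv,z):
    R=cv2.Rodrigues(np.array(f["rvec"],float))[0];c=-R.T@np.array(f["tvec"],float)
    d=R.T@np.linalg.inv(f["K"])@np.array([uv[0],uv[1],1.]); return c+d*(z-c[2])/d[2]
def crop(f,x0,y0,x1,y1,s,fn):
    im=f["img"][y0:y1,x0:x1,::-1]; cv2.imwrite(fn,cv2.resize(im,None,fx=s,fy=s,interpolation=cv2.INTER_CUBIC))
E
python3 - <<'E'
from h import *
t=pickle.load(open("pics/top0.pkl","rb"));s=pickle.load(open("pics/side0.pkl","rb"))
crop(t,225,160,385,280,5,"pics/tc.png");crop(s,230,155,370,255,5.5,"pics/sc.png")
for f in(t,s):
  R=cv2.Rodrigues(f["rvec"])[0];print(-R.T@f["tvec"])
print(ray(t,(319,212),56),ray(t,(298.4,245.2),40),ray(t,(255,260),21),ray(t,(247,172),30))
print("stage base",ray(t,(262,155),40),ray(t,(350,60),40))
E
```

```text
[463.39187674  35.83153765 961.03425033]
[226.35217075 606.30198693 530.06025189]
[ 538.10364569 -117.54763933   56.        ] [465.62266055 -71.13078225  40.        ] [434.10502646  26.52934982  21.        ] [635.85763441  41.63095243  30.        ]
stage base [673.26235637   6.42665226  40.        ] [ 901.79933227 -208.25534786   40.        ]
```

View pics/tc.png

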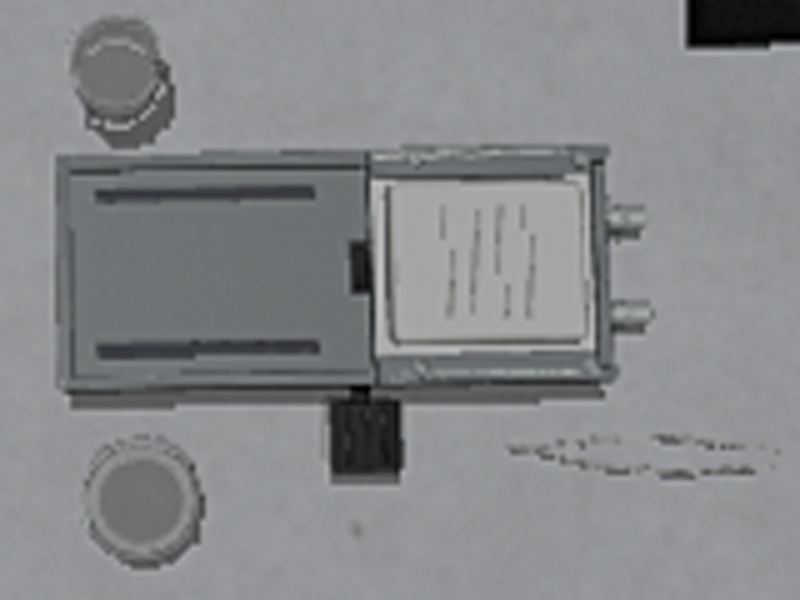

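View pics/sc.png

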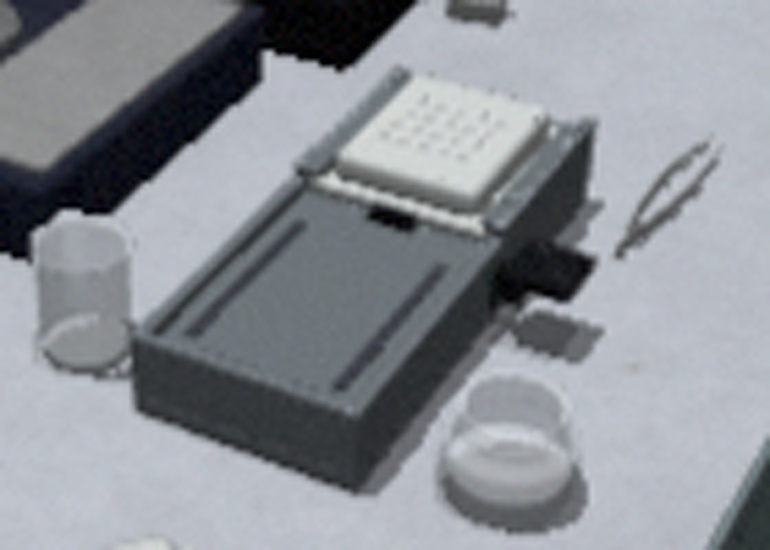

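```bash
cat > fit.py <<'E'
from h import *
from scipy.optimize import least_squares
t=pickle.load(open("pics/top0.pkl","rb"));s=pickle.load(open("pics/side0.pkl","rb"))
T=[((53,192,42),(57,157)),((-53,192,42),(62,390)),((36,44,56),(388,181)),((36,-44,56),(583,180)),((-36,44,56),(390,343)),((-36,-44,56),(587,340)),
((-60,70.5,40),(332,399)),((-60,38.5,40),(402,397)),((-92,70.5,40),(332,474)),((-92,38.5,40),(402,474)),((53,-58,48),(608,147)),((-53,-58,48),(614,378))]
S=[((53,192,42),(133,335)),((-53,192,42),(362,415)),((-53,192,0),(357,492)),((53,192,0),(138,408)),((-36,44,56),(483,210)),((36,44,56),(338,160)),((-92,38.5,40),(597,262)),((-92,70.5,40),(578,300))]
def w(p,P):
    c,sn=np.cos(p[2]),np.sin(p[2]);P=np.array(P,float)
    return np.c_[p[0]+c*P[:,0]-sn*P[:,1],p[1]+sn*P[:,0]+c*P[:,1],P[:,2]]
def res(p,which):
    r=[]
    if 't' in which: r.append(proj(t,w(p,[a for a,_ in T]))-((np.array([b for _,b in T])+.5)/5-.5+[225,160]))
    if 's' in which: r.append(proj(s,w(p,[a for a,_ in S]))-((np.array([b for _,b in S])+.5)/5.5-.5+[230,155]))
    return np.vstack(r)
if __name__=="__main__":
  for wh in('t','s','ts'):
    o=least_squares(lambda p:res(p,wh).ravel(),[538,-117,0],loss='soft_l1',x_scale=[1,1,.01])
    p=o.x;print(wh,p[:2],np.degrees(p[2]));print(np.round(res(p,wh),1).tolist())
    print("pad",w(p,[(-76,54.5,40)]),"push",w(p,[(0,-44,50)]),"land",w(p,[(0,118,36)]))
E
python3 fit.py
```

```text
t [ 538.18554263 -124.50299937] -0.0006965068306021984
[[-0.1, -0.4], [-0.6, -0.1], [-0.3, 0.4], [-0.2, -0.0], [0.3, 0.3], [0.5, 0.2], [-0.4, 0.3], [-0.2, 0.4], [0.0, -0.3], [0.3, -0.6], [-0.1, -0.5], [0.9, 0.2]]
pad [[462.18620516 -70.00207549  40.        ]] push [[ 538.18500775 -168.50299937   50.        ]] land [[538.18697708  -6.50299938  36.        ]]
s [ 533.55801048 -127.06155086] -0.8781599044436271
[[-0.1, -0.1], [-0.4, 0.6], [-0.1, 1.4], [-0.4, 1.0], [0.2, -2.1], [0.4, -0.9], [1.4, -0.5], [-0.4, -0.7]]
pad [[458.40221379 -71.40316224  40.        ]] push [[ 532.88365848 -171.05638294   50.        ]] land [[535.36649991  -9.07541029  36.        ]]
ts [ 537.42306435 -124.99061152] 0.16233444439653752
[[0.0, 0.1], [-0.3, 0.5], [-0.1, 0.8], [0.0, 0.2], [0.6, 0.6], [0.8, 0.4], [-0.1, 0.7], [0.1, 0.8], [0.4, 0.1], [0.7, -0.2], [0.0, -0.3], [1.2, 0.5], [-0.9, 0.5], [-0.8, 0.9], [-0.5, 1.7], [-1.3, 1.6], [-1.2, -2.2], [-1.2, -0.7], [0.1, -0.8], [-1.5, -1.0]]
pad [[461.26895636 -70.70615854  40.        ]] push [[ 537.54772809 -168.99043492   50.        ]] land [[537.08873888  -6.99108514  36.        ]]
```

```bash
python3 - <<'E'
from workcell import env
from scipy.spatial.transform import Rotation as R
import numpy as np
print(np.round(R.from_euler('xyz',env.state()['ee_rot'],degrees=True).as_matrix(),3))
E
```

```text
[[ 0.     0.416 -0.909]
 [-0.    -0.909 -0.416]
 [-1.     0.     0.   ]]
```

Call:
arm_command(deltas=[[0,[50,100,0],-0.43],[0,[110,225,0],-0.43],[0,[165,340,0],-0.43],[0,[220,453,-40],-0.43],[0,[220,453,-100],-0.43],[0,[220,453,-100],-0.43],[0,[220,453,-100],-0.43],[0,[220,453,-100],-0.43],[0,[220,453,-100],-0.43],[0,[220,453,-100],-0.43],[0,[220,453,-100],-0.43],[0,[220,453,-100],-0.43],[0,[220,453,-100],-0.43],[0,[220,453,-100],-0.43],[0,[220,453,-100],-0.43],[0,[220,453,-100],-0.43],[0,[220,453,-100],-0.43]], grip_force=10)

```text
time_s: 2.4
ee_pos: [459.0, -70.6, 125.2]
ee_rot: [155.8, 90.0, -24.4]
force: [-0.4, -0.5, -0.1]
gripper_width: 0.2
```

Call:
arm_command(deltas=[[0,[0,0,-30],0],[0,[0,0,-55],0],[0,[0,0,-65],0],[0,[0,0,-65],0],[0,[0,0,-65],0]])

```text
time_s: 2.9
ee_pos: [459.7, -70.2, 60.6]
ee_rot: [164.6, 89.9, -15.5]
force: [0.4, 0.1, -0.3]
gripper_width: 0.4
```

```bash
cat > shot.py <<'E'
import sys
from workcell import env,cams
from h import *
from scipy.spatial.transform import Rotation as R
k=sys.argv[1]
st=env.state();print(st['time_s'],st['ee_pos'],st['force'],R.from_euler('xyz',st['ee_rot'],degrees=True).as_matrix()[:,1])
t=cams.grab_frame("top");s=cams.grab_frame("side")
a=cv2.resize(t["img"][160:280,225:385,::-1],(400,300),interpolation=cv2.INTER_CUBIC)
b=cv2.resize(s["img"][145:255,225:372,::-1],(800,600),interpolation=cv2.INTER_CUBIC)
cv2.imwrite(f"pics/t{k}.png",cv2.resize(a,(800,600)));cv2.imwrite(f"pics/s{k}.png",b)
pickle.dump((t,s),open(f"pics/{k}.pkl","wb"))
E
python3 shot.py 1
```

```text
2.9 [459.74110568 -70.16517041  60.63352301] [ 0.41481215  0.12897822 -0.25533713] [-1.31773113e-03 -9.99999079e-01  3.25488852e-04]
```

View pics/s1.png

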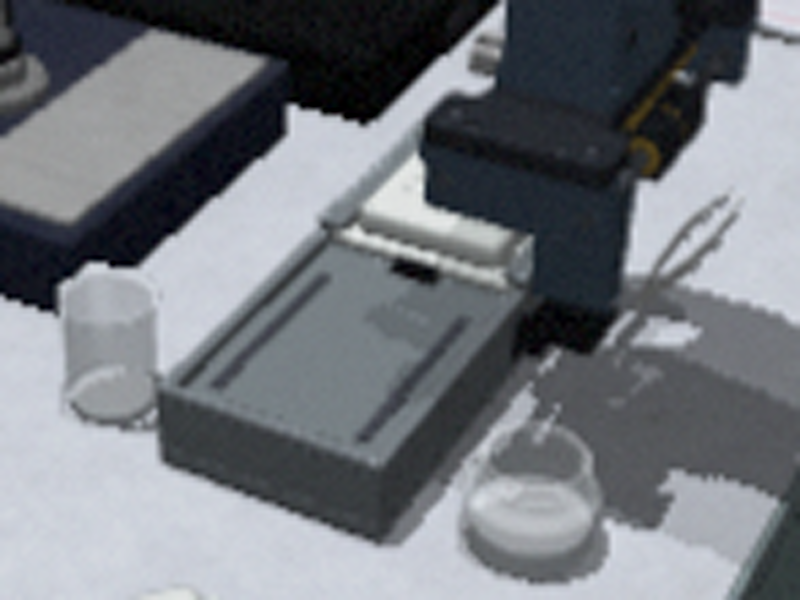

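The closed fingers stand just above the black pad (about (565,325) in the crop), clear of the housing side and the jar. Now I press.

Call:
arm_command(deltas=[[0,[0,0,-4],0],[0,[0,0,-8],0],[0,[0,0,-11],0],[0,[0,0,-14],0],[0,[0,0,-14],0]])

```text
time_s: 3.5
ee_pos: [459.1, -69.9, 45.7]
ee_rot: [20.6, 90.0, -159.4]
force: [0.1, -0.5, -0.2]
gripper_width: 0.4
```

Call:
arm_command(deltas=[[0,[0,0,-1],0],[0,[0,0,-2],0],[0,[0,0,-3],0],[0,[0,0,-3],0]])

```text
time_s: 3.9
ee_pos: [459.1, -69.9, 42.9]
ee_rot: [72.8, 90.0, -107.3]
force: [-0.7, -0.5, 2.3]
gripper_width: 0.4
```

Call:
arm_command(deltas=[[0,[0,0,-1],0],[0,[0,0,-1],0]])

```text
time_s: 4.1
ee_pos: [459.1, -69.9, 42.1]
ee_rot: [83.0, 90.0, -97.1]
force: [-1.5, -0.4, 4.4]
gripper_width: 0.4
```

Call:
arm_command(deltas=[[0,[0,0,-1],0],[0,[0,0,-1],0]])

```text
time_s: 4.3
ee_pos: [459.0, -69.9, 41.9]
ee_rot: [177.7, 90.0, -2.4]
force: [-2.6, 0.9, 12.3]
gripper_width: 0.5
```

```bash
python3 shot.py 2
```

```text
4.3 [459.04879017 -69.88159997  41.91421774] [-2.55521007  0.90305035 12.30295907] [-1.27398944e-03 -9.99999188e-01  5.73948351e-06]
```

View pics/s2.png

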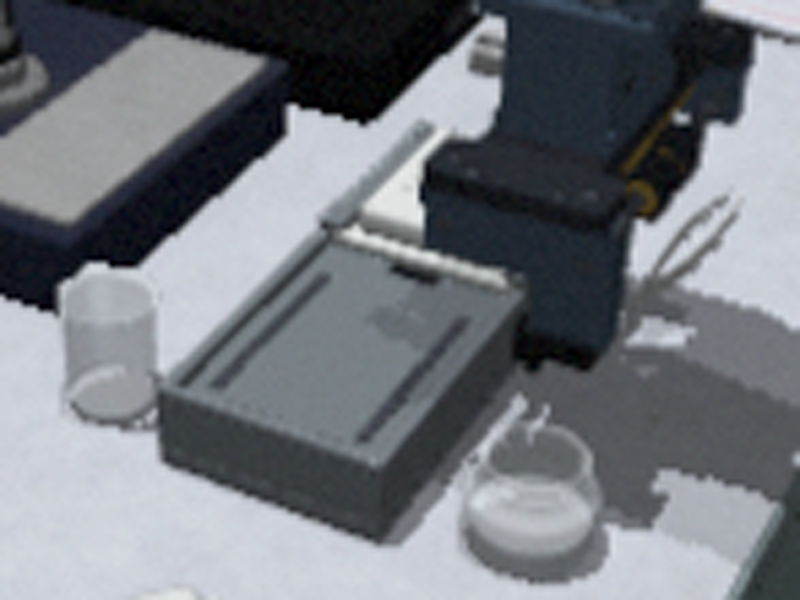

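The tab is on its stop: the fingertips are at about 31 mm, roughly 9 mm down, and the force rose to 12 N without further motion. I'll lift off, look at the tab, and move behind the cover.

Call:
arm_command(deltas=[[0,[0,0,30],0],[0,[0,0,65],0],[0,[25,-45,65],0],[0,[50,-85,65],0],[0,[79,-130,65],0],[0,[79,-130,65],0],[0,[79,-130,65],0],[0,[79,-130,65],0]])

```text
time_s: 5.2
ee_pos: [536.8, -199.0, 105.2]
ee_rot: [-25.5, 89.9, 154.4]
force: [-0.4, -0.3, -0.6]
gripper_width: 0.6
```

```bash
python3 shot.py 3
```

```text
5.2 [ 536.80181777 -198.96597039  105.24462181] [-0.4271174  -0.26870437 -0.60226446] [-9.92273550e-04 -9.99998878e-01 -1.12224393e-03]
```

View pics/s3.png

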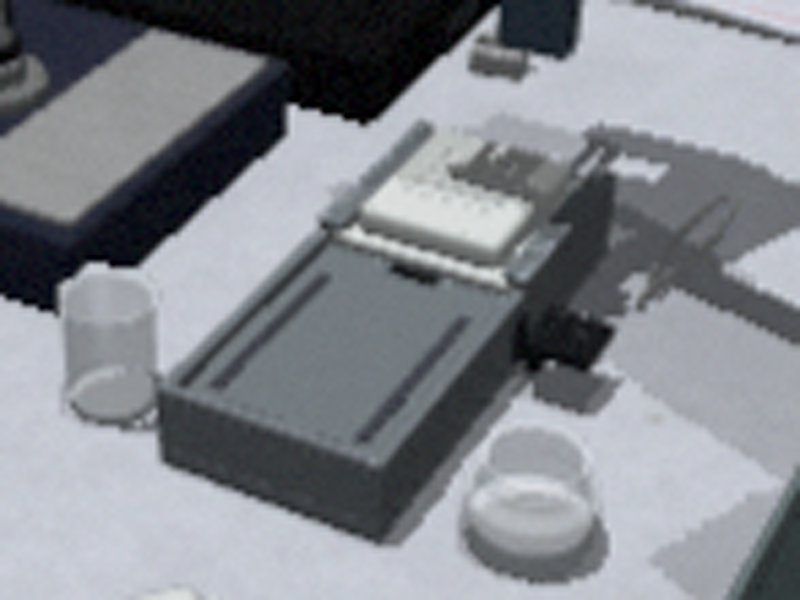

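View pics/t3.png

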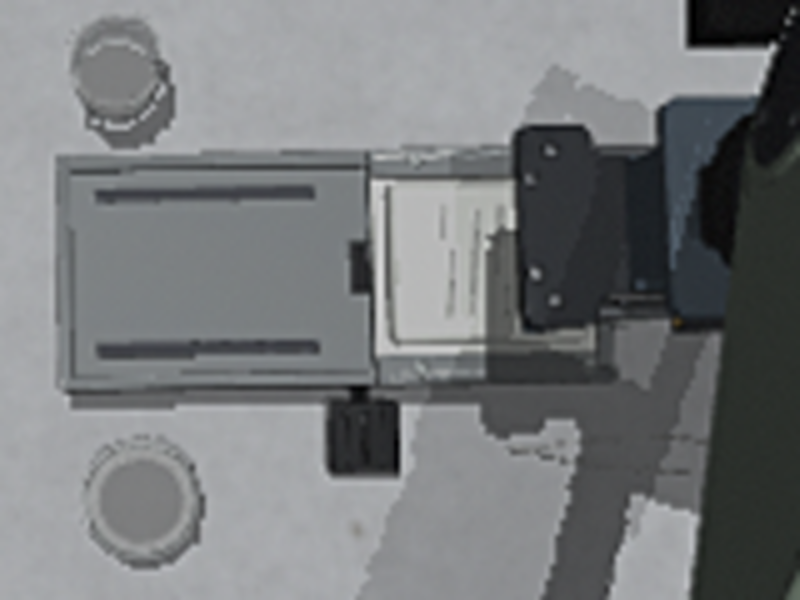

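The side view shows the pad lower, closer to its shadow (about (565,340)). The cover is untouched, and the jar and beaker haven't moved. I'll go down behind the cover and push slowly.

Call:
arm_command(deltas=[[0,[1,0,-20],0],[0,[1,0,-40],0],[0,[1,0,-47],0],[0,[1,0,-47],0],[0,[1,0,-47],0]])

```text
time_s: 5.8
ee_pos: [539.4, -199.7, 59.7]
ee_rot: [154.0, 89.9, -26.0]
force: [-0.0, -0.1, -0.4]
gripper_width: 0.2
```

Call:
arm_command(deltas=[[0,[0,5,0],0],[0,[0,10,0],0],[0,[0,15,0],0],[0,[0,20,0],0],[0,[0,25,0],0],[0,[0,30,0],0],[0,[0,30,0],0]])

```text
time_s: 6.5
ee_pos: [539.1, -169.2, 59.0]
ee_rot: [-111.4, 90.0, 68.6]
force: [0.4, 0.2, 0.5]
gripper_width: 0.5
```

```bash
python3 shot.py 4
```

```text
6.5 [ 539.13344868 -169.23625725   59.04455934] [0.41146239 0.24822536 0.54497297] [-6.51694194e-04 -9.99999764e-01 -2.16195515e-04]
```

View pics/s4.png

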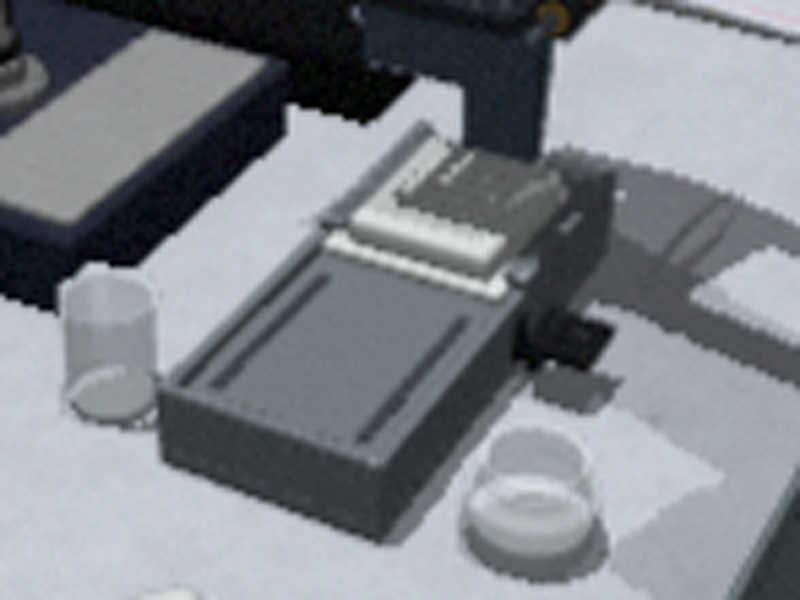

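The cover has moved about 12 mm freely over the lowered catch. I keep pushing.

Call:
arm_command(deltas=[[0,[0,6,0],0],[0,[0,12,0],0],[0,[0,18,0],0],[0,[0,24,0],0],[0,[0,30,0],0],[0,[0,36,0],0],[0,[0,42,0],0],[0,[0,48,0],0],[0,[0,54,0],0],[0,[0,60,0],0],[0,[0,66,0],0],[0,[0,72,0],0],[0,[0,78,0],0],[0,[0,84,0],0],[0,[0,90,0],0],[0,[0,96,0],0],[0,[0,101,0],0],[0,[0,105,0],0],[0,[0,108,0],0],[0,[0,108,0],0]])

```text
time_s: 8.6
ee_pos: [539.1, -61.5, 59.0]
ee_rot: [-102.4, 90.0, 77.5]
force: [0.7, -0.5, 1.5]
gripper_width: 0.5
```

```bash
python3 shot.py 5
```

```text
8.6 [539.09898848 -61.51717021  59.01857131] [ 0.73102108 -0.50358891  1.48441601] [-9.15113592e-04 -9.99999569e-01 -1.56402026e-04]
```

View pics/s5.png

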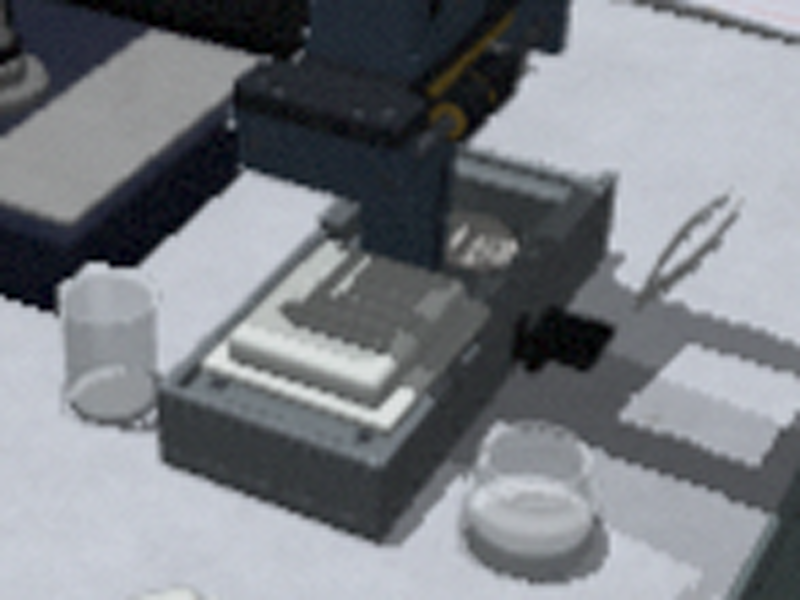

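The cover lies on the landing with a gap to the end stop. I'll back off, lift clear and measure.

Call:
arm_command(deltas=[[0,[0,-8,0],0],[0,[0,-16,0],0],[0,[0,-20,30],0],[0,[0,-40,80],0],[0,[-20,-90,120],0],[0,[-40,-140,140],0],[0,[-60,-190,140],0],[0,[-80,-240,140],0],[0,[-80,-240,140],0],[0,[-80,-240,140],0],[0,[-80,-240,140],0]])

```text
time_s: 9.8
ee_pos: [458.5, -302.7, 198.8]
ee_rot: [-87.4, 90.0, 92.4]
force: [1.0, -0.2, 0.4]
gripper_width: 0.2
```

```bash
python3 shot.py 6; python3 - <<'E'
from workcell import cams
from h import *
t,s=pickle.load(open("pics/6.pkl","rb"))
t0=pickle.load(open("pics/top0.pkl","rb"));s0=pickle.load(open("pics/side0.pkl","rb"))
for f,n in((t,'t'),(s,'s')):
  for o in("cover","jar","small_beaker","bench_tweezers"):
    print(n,o,[(d["conf"],d["centre"],ray(f,d["centre"],56 if o=="cover" else 20)[:2].round(1).tolist()) for d in cams.silhouettes(f,o)])
E
```

```text
9.8 [ 458.46008559 -302.73837465  198.83670149] [ 1.03435297 -0.2262472   0.35677828] [-3.78317354e-03 -9.99992633e-01 -6.49557966e-04]
t cover [(0.88, [169.3, 232.2], [499.1, 214.4]), (0.66, [218.9, 130.0], [729.2, 104.0]), (0.59, [266.8, 213.6], [536.5, -1.1])]
t jar [(0.58, [256.3, 260.6], [432.7, 23.6])]
t small_beaker [(0.74, [295.4, 246.2], [463.5, -66.5])]
t bench_tweezers []
s cover [(0.64, [289.6, 207.9], [523.6, 15.0]), (0.62, [188.4, 215.9], [703.6, 154.1]), (0.59, [248.2, 285.1], [478.8, 254.8])]
s jar [(0.97, [324.8, 234.5], [432.6, 20.3])]
s small_beaker [(0.62, [247.0, 206.3], [640.2, 16.6])]
s bench_tweezers [(0.66, [347.9, 191.2], [449.8, -171.5])]
```

View pics/t6.png

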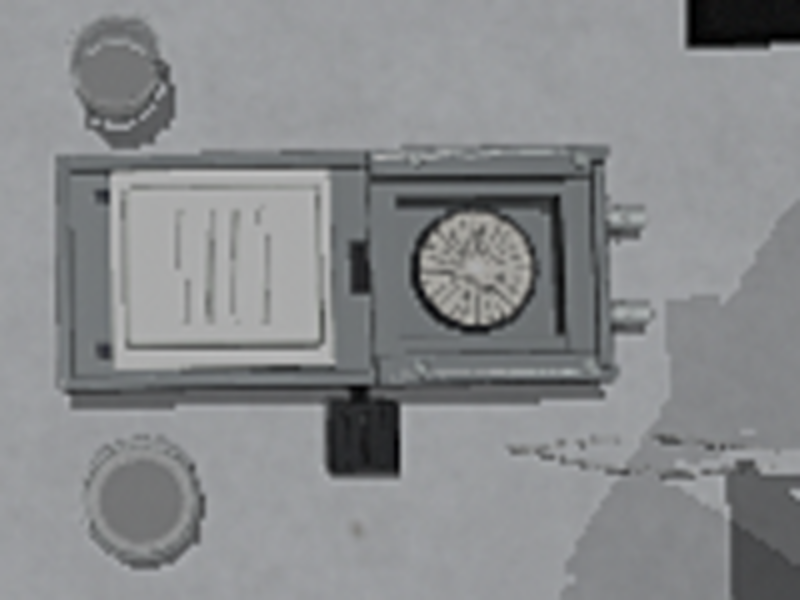

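View pics/s6.png

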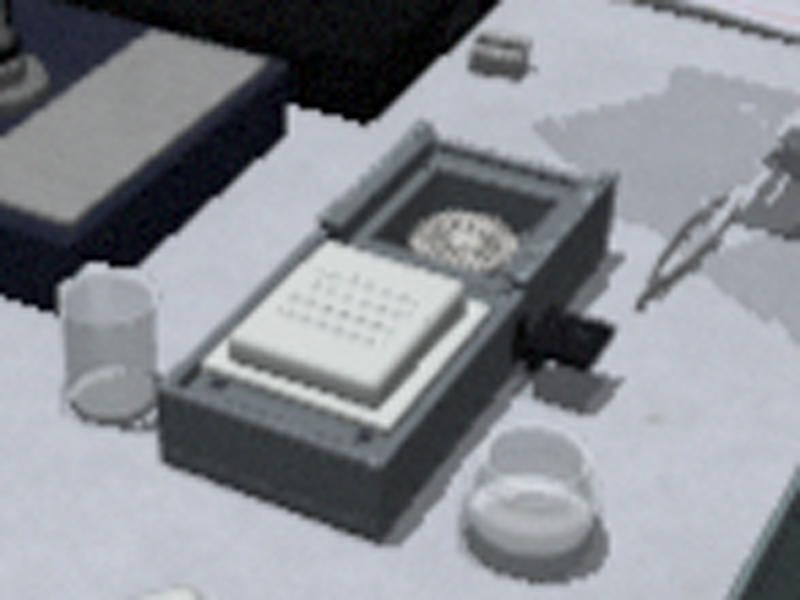

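The cover lies flat between the kerbs. Its flange ends at crop x = 333, clear of the catch at 350–370, and its origin is at about housing y = 120. The pad is still down and the objects look unmoved.

```bash
python3 -c "
from workcell import env
print(env.job_done())"
```

```text
the job is handed in; nothing more can be done
None
```

The filter housing is open and the job is handed in; the robot's clock read 9.8 s at the last reading, taken just before the final pictures. I pressed the snap tab down onto its stop: about 9 mm of travel, and the force rose to 12 N with no further motion. Then I pushed the cover along its rails with the closed fingers, backed off and moved the arm clear.

**Cover:** the last pictures show it flat on the landing, about 120–123 mm along the housing's y against the 107.5 mm needed. There is a visible gap to both the catch and the end stop.

**Tab and loose items:** the tab is still down. The jar, beaker and tweezers look unmoved in both views.

**Checks that disagreed:**
- **Housing position:** fits from the two cameras differed by about 5 mm. I used the top view, and the contacts agreed with it.
- **Final detection, top view:** it labelled the tab pad as the beaker and missed the tweezers. The pictures themselves show both in place.
- **Final detection, side view:** it put the cover's centre about 16 mm further along than the top view did. I trusted the top view, which agrees with how far the fingers travelled.

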